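# Push the greaser pot's sprung follower home with the tamper

### The arm

A 6-joint arm with a two-finger parallel gripper is mounted at the origin on the work surface. World frame = base frame: x ahead of the robot, y to its left, z up, the work surface at z = 0. Lengths are in mm, angles in degrees, forces in N, time in s.
With the tool pointing down it reaches from about 350 to 850 mm from the base axis. Payload 8.1 kg.
Tool frame: the origin (TCP) lies midway between the tips of the shut fingers; the grasp point (between the pads) lies 19 mm behind it; z points along the fingers, y is the direction in which the jaws open and shut (so a half turn about z gives the same grasp; the last joint's range is limited). The gripper opens to 85 mm and grips with 20 to 120 N. Pads are 22 mm wide; open, the fingers measure 114 mm over their backs; the gripper's body (76 mm by 85 mm) begins 54 mm behind the grasp point. The pads swing forward as they close: fully open they stand 13 mm farther back than shut.
Start: joints at [59.393, 7.471, 85.268, -0, 87.261, -4.893], TCP at [260.311, 540.596, 231.292] pointing down, gripper open.
Joint ranges: [-169.43, 169.43], [-51.17, 129.36], [1.28, 143.12], [-76.62, 256.62], [0, 156.53], [-152.29, 152.29]. Speed limits (degrees/s): [136.94, 136.94, 159.86, 180, 180, 180].

### API

Orientations are given as [roll, pitch, yaw] about the fixed x, y, z axes, in that order (R = Rz(yaw) Ry(pitch) Rx(roll)).
In Python, from bench import telemetry, snapshot, camera_params, job gives the robot as it stands. The module is installed in compiled form; this text tells all that it offers.
- The arm moves only by the shell command python3 -m jog 'ROWS' [FORCE]. ROWS is JSON, a list that holds one entry, the list of rows, each a list of 7 numbers: the shift along the tool's x, y, z in units of 50 mm (1.0 is 50 mm), then the turn, a rotation vector about the tool's x, y, z in units of 2 pi rad (1.0 is 2 pi rad), then the opening, from 0 (shut) to 1 (fully open). In form: [[[dx, dy, dz, rx, ry, rz, claw], ...]]. A call has 1 to 12 rows; each row shifts and turns the commanded pose from where the row before left it, along the tool's axes as they then stand; what a row does not reach is not made up. A row lasts 1/8 s, in which the tool goes at most 62.5 mm and 10.7 degrees, less where a joint would pass 70% of its speed; a pose out of reach is approached as far as the arm can. A call with a number of a shift or a turn outside -1 to 1 is refused whole. A call with a gripper value outside its range is refused whole. The fingers move at their own pace and stop on an object; FORCE is the grip in N (left out, the last holds). Time passes only in rows, so rows that do not move let the fingers close. It gives the time, the measured TCP pose, the force and the opening at its end, in the units of the state.
- telemetry.sense(): the state, without advancing time (a new reading comes with each control period).
- snapshot(name): name is "side" or "top"; returns (picture, depth): 400x640x3 uint8, red, green, blue; 400x640 float32, mm along the optical axis (not along the pixel's ray), 0 where there is no reading.
- camera_params(name): a dict with "K" (3x3 intrinsics, pixels), "D" ([k1, k2, p1, p2, k3] as OpenCV has them; the pictures are not rectified), "extrinsics" (4x4, takes a point from camera to world coordinates). Camera axes: x right, y down, z forward; pixel columns grow to the right and rows downward; lengths in mm; the calibration is good to about 2 mm. A picture is of the moment at which its call begins. camera_params takes no time and is no camera call.
- job.hand_in(): hands the job in, once; it reports no verdict.
The state is a dict: "time": time; "joint_pos": joint angles; "qd": joint speeds; "joint_efforts": joint torques, N m; "tool_pos": TCP position; "tcp_rot": TCP orientation; "ft_force": force on the tool from outside, world axes, zero at the start; "wrist_torque": the same for the moment, N m; "finger_gap": finger opening in mm.
Only numpy, scipy, OpenCV 4.12 (cv2) and the standard library are available. Lean on these libraries where they do the work, as an engineer would, in place of code of your own. Each camera call takes 0.05 s, during which the arm holds its last target. There are 200 camera calls.

### The job

The open track-greaser pot needs a new cartridge, so its sprung follower plate has to go down. Take the tamper by its wooden handle, press the plate squarely down with the tamper's flat foot until it bottoms out level, and keep leaning on it there for about a second with some 20 N (never more than 40 N), so that the plate stays down and level when you let off. Touch the pot and its plate with nothing but the tamper, then set the tamper gently back upright in its dish, let go of it, and leave everything else on the bench as it is.

Things in the scene. Friction and masses are not known exactly. Their poses are not given: they have to be found in the camera images.
- pot: Open steel cup (outer diameter 88, inner 78, height 115 mm) on a square 110 mm bolted foot plate, with a brass nipple low on its side. Fixed to the bench. Origin: centre of the underside, z up along the cup's axis; the nipple points to its +x.
- pot_mouth (a point): Centre of the pot's rim, 115 mm above its underside. Inside lies the follower: a flat round aluminium plate, 72 mm across, with a rubber edge. Its stop is screw-set and differs from pot to pot: on the stop, the centre of the plate's face is somewhere between 51 and 75 mm below this point; at the top of its travel it is 36 mm higher than that.
- follower (a joint): How far the follower plate is pushed down, in m: 0 = top of its travel, 0.036 = on its stop; starts between 0 and 0.008. A spring (150 N/m) and a tight rubber seal resist it: pushing it down takes about 6 N at the top and 11 N at the bottom; on the stop the force rises steeply. The seal holds it where it is left.
- rock_x (a joint): How far the follower plate is rocked about the pot's x axis, in rad, 0 = level; pivot at the centre of the plate's face, range -0.14 to 0.14, starts between -0.1 and 0.1. The pivot is stiff (0.08 N m) and stays as it is left; a foot pressed flat on the plate levels it.
- rock_y (a joint): The same about the pot's y axis.
- tamper: The tamper, 0.42 kg (may vary by a quarter), loose, standing upright in its dish: a flat round steel foot 62 mm across and 12 mm thick, a steel stem 18 mm thick, and above it a square wooden handle, 26 by 26 mm with its faces square to the tamper's x and y, from 62 to 136 mm above the foot's underside. Origin: centre of the foot's flat underside, z up along the handle.
- rest: The tamper's dish: a low round steel dish fixed to the bench on a thin 100 mm square plate; inner diameter 74, outer 86, wall height 14, its inner floor 4 mm above its origin. Origin: centre of the underside, z up.
- drift: Bystander: a standing tool with a similar but shorter wooden handle and a small square 34 mm foot, 105 mm tall. Origin: centre of its underside.
- bolt: Bystander: a rusty track bolt with its nut, standing on its 34 mm square head, 71 mm tall. Origin: centre of its underside.
- tin: Bystander: a plain metal can, 72 mm across, 100 mm tall. Origin: centre of its underside.
- spanner: Bystander: a steel spanner about 240 mm long lying flat. Origin: under its middle, x along it.
- wirebrush: Bystander: a hand brush lying flat. Origin: under its middle, x along it.
- capped: Bystander: a second pot, 88 mm across, closed by a dark screw cap with a small knob, 143 mm tall. Origin: centre of its underside.
- collar: Bystander: a thick dark steel ring, 64 mm outside, 36 mm inside, 22 mm high, lying flat. Origin: centre of its underside.
Mind the look-alikes: they are no part of the job. Leave any green or orange look-alike of the tamper alone.

How it is judged:
By the outcome, as a careful person would: the job done as asked, in the order asked, and still so for the second after the job is handed in, with the robot touching nothing.
It also fails if it takes over 70 s, if anything falls off the work surface, if the arm or the gripper's body presses on something with over 40 N, if the wrist force passes 120 N, or if a joint passes its speed limit or range.

## Working session

There is one attempt and no reset: what is moved stays moved. The work goes in short steps, Python scripts to look and compute and a shell command to move; the robot and the scene stay as the last step left them, time stands still between calls to the robot, and variables do not carry over. Pictures are saved under pics/ and viewed, about 8 in all and at most 12, crops included, and the job is handed in when it is done.

```bash
mkdir -p pics
cat > h.py <<'E'
import numpy as np, cv2
from bench import telemetry, snapshot, camera_params, job
def snap(n,f):
    p,d=snapshot(n); cv2.imwrite(f'pics/{f}.png',p[:,:,::-1]); np.save(f'pics/{f}.npy',d); return p,d
def world(n,d,u,v,z=None):
    """pixel -> world, with depth, or on plane z"""
    c=camera_params(n);K=np.array(c['K']);D=np.array(c['D']);T=np.array(c['extrinsics'])
    x,y=cv2.undistortPoints(np.array([[[u,v]]],float),K,D)[0,0]
    r=T[:3,:3]@np.array([x,y,1]);o=T[:3,3]
    s=(z-o[2])/r[2] if z is not None else d[int(round(v)),int(round(u))]
    return o+s*r
def proj(n,P):
    c=camera_params(n);T=np.linalg.inv(np.array(c['extrinsics']))
    return cv2.projectPoints(np.atleast_2d(np.array(P,float)),cv2.Rodrigues(T[:3,:3])[0],T[:3,3],np.array(c['K']),np.array(c['D']))[0][:,0]
E
python3 - <<'E'
from h import *
print(telemetry.sense())
for n in('top','side'):
    snap(n,n+'0'); print(n,np.array(camera_params(n)['extrinsics']).round(3).tolist(),camera_params(n)['K'])
E
```

```text
{'time': 0.0, 'joint_pos': array([ 5.93922499e+01,  7.51587191e+00,  8.53295536e+01, -9.72644325e-04,
        8.72608476e+01, -4.89221149e+00]), 'qd': array([ 0.04349552, -0.0027041 , -0.07359   ,  0.08453279, -0.09155293,
        0.01857438]), 'joint_efforts': array([-1.37905565e-03, -5.69399750e+01, -5.00549912e+01, -4.51427641e-04,
        1.47195352e-02, -5.08418054e-05]), 'tool_pos': array([260.03935322, 540.11288059, 230.23383371]), 'tcp_rot': array([-1.79894031e+02, -8.09521830e-03,  1.54284501e+02]), 'ft_force': array([ 0.13299494,  0.1011188 , -0.02505716]), 'wrist_torque': array([ 0.02090277, -0.00348977, -0.00241133]), 'finger_gap': 85.48299028014905}
top [[-0.015, -0.991, 0.134, 363.389], [-1.0, 0.016, 0.009, -12.852], [-0.011, -0.134, -0.991, 1310.592], [0.0, 0.0, 0.0, 1.0]] [[414.95987562   0.         319.40340457]
 [  0.         414.95987562 200.70995505]
 [  0.           0.           1.        ]]
side [[0.963, -0.134, 0.233, 239.732], [-0.269, -0.498, 0.824, -1054.683], [0.006, -0.857, -0.516, 766.145], [0.0, 0.0, 0.0, 1.0]] [[519.46611088   0.         327.87783759]
 [  0.         519.46611088 189.91782869]
 [  0.           0.           1.        ]]
```

View pics/top0.png

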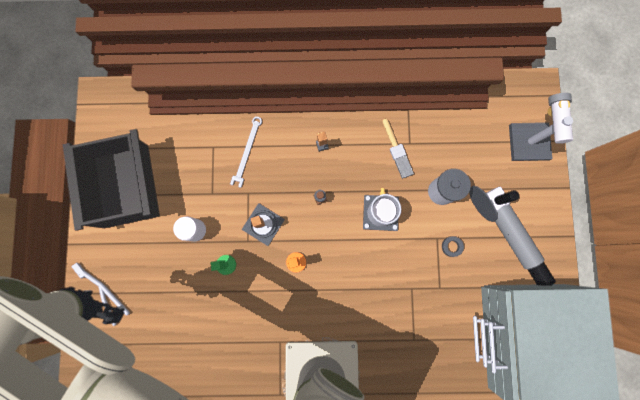

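View pics/side0.png

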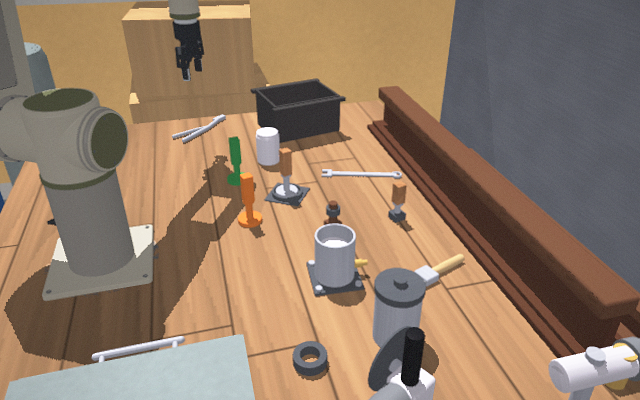

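Top view: tamper in its dish at about (264,223), open pot at (384,210); the green (225,265) and orange (297,262) look-alikes stand near. Side view: tamper (287,170), pot (335,255). I'll enlarge both.

```bash
python3 - <<'E'
from h import *
def crop(f,u,v,w,h,s):
    return cv2.resize(cv2.imread(f'pics/{f}.png')[v:v+h,u:u+w],None,fx=s,fy=s,interpolation=cv2.INTER_CUBIC)
a=np.hstack([crop('top0',240,200,50,50,8)[:300*8//8*1],crop('top0',355,180,50,50,8)])[:400] if 0 else None
r1=np.hstack([crop('top0',238,200,56,46,7),crop('top0',355,184,56,46,7)])
r2=np.hstack([crop('side0',254,140,66,70,392/66)[:270*2],crop('side0',300,220,66,70,392/66)])
r2=cv2.resize(r2,(r1.shape[1],int(r2.shape[0]*r1.shape[1]/r2.shape[1])))
cv2.imwrite('pics/crop1.png',np.vstack([r1,r2])[:700]); print(np.vstack([r1,r2]).shape)
d=np.load('pics/top0.npy'); ds=np.load('pics/side0.npy')
for u,v in[(264,222),(262,218),(268,222),(384,208),(380,212),(388,212)]: print(u,v,world('top',d,u,v).round(1))
E
python3 -c "
import cv2;i=cv2.imread('pics/crop1.png');cv2.imwrite('pics/crop1.png',cv2.resize(i,(784*600//i.shape[0],600)));print(i.shape)"
```

```text
(738, 784, 3)
264 222 [470.4 165.8  65.6]
262 218 [480.5 168.7  87.2]
268 222 [474.5 160.5  15.1]
384 208 [ 505.4 -194.5   78.6]
380 212 [ 493.2 -181.5   83. ]
388 212 [ 493.2 -205.9   79.1]
(700, 784, 3)
```

View pics/crop1.png

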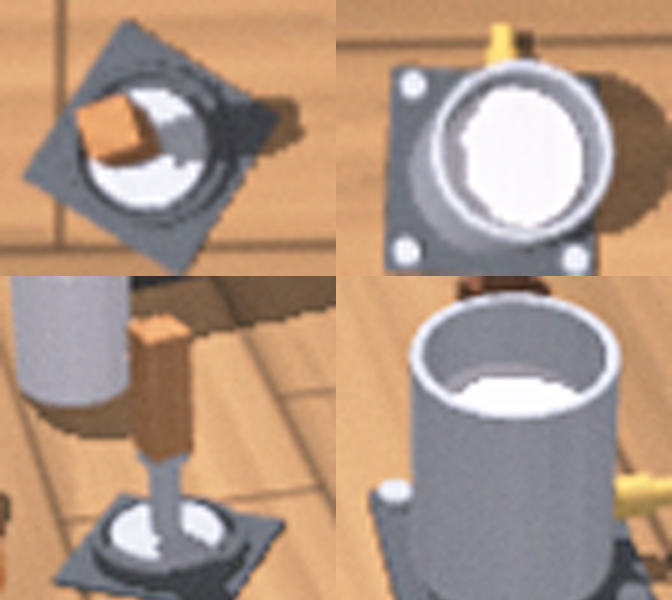

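Crop: handle top near (262,220) in the top image, rotated about 20°; rim ellipse centred near (385.7,208.8). The plate sits visibly inside the cup. Next, depth fits.

Run:
```python
from h import *
def cloud(n,d,img):
    v,u=np.mgrid[0:400,0:640]; c=camera_params(n);K=np.array(c['K']);T=np.array(c['extrinsics'])
    xy=cv2.undistortPoints(np.stack([u,v],-1).reshape(-1,1,2).astype(float),K,np.array(c['D']))[:,0]
    P=np.c_[xy,np.ones(len(xy))]*d.reshape(-1,1); return P@T[:3,:3].T+T[:3,3], img[:,:,::-1].reshape(-1,3).astype(int)
for n in('top','side'):
    P,C=cloud(n,np.load(f'pics/{n}0.npy'),cv2.imread(f'pics/{n}0.png'))
    near=(abs(P[:,0]-475)<50)&(abs(P[:,1]-160)<40)&(C[:,0]-C[:,2]>30)
    Q=P[near&(P[:,2]>60)]; T=Q[Q[:,2]>132]
    print(n,'handle',len(Q),len(T),T.mean(0).round(1),Q[:,2].max().round(1), cv2.minAreaRect(T[:,:2].astype(np.float32)),cv2.minAreaRect(Q[:,:2].astype(np.float32)))
    S=P[(abs(P[:,0]-495)<70)&(abs(P[:,1]+195)<70)]
    R=S[(S[:,2]>108)&(S[:,2]<125)]
    A=np.c_[2*R[:,:2],np.ones(len(R))];x=np.linalg.lstsq(A,(R[:,:2]**2).sum(1),rcond=None)[0]
    print(' rim',len(R),x[:2].round(1),np.sqrt(x[2]+x[0]**2+x[1]**2).round(1),R[:,2].mean().round(1))
    F=S[(np.hypot(S[:,0]-x[0],S[:,1]-x[1])<30)&(S[:,2]<100)]
    if len(F)>5:
        a=np.linalg.lstsq(np.c_[F[:,0]-x[0],F[:,1]-x[1],np.ones(len(F))],F[:,2],rcond=None)[0]; print(' plate',len(F),a.round(3),F[:,2].min(),F[:,2].max())
    # dish plate
    B=P[(np.hypot(P[:,0]-470,P[:,1]-162)<75)&(P[:,2]<30)&(C.max(1)<110)&(C.max(1)-C.min(1)<30)]
    print(' dish',cv2.minAreaRect(B[:,:2].astype(np.float32)))
p=world('top',None,385.7,208.8,115);print('rim px',p)
for n in('top','side'):
  print('proj',n,proj(n,[[p[0],p[1],115]]))
```

```text
top handle 115 88 [467.8 178.2 139.2] 143.8 ((468.0481262207031, 178.56495666503906), (25.737215042114258, 26.252595901489258), 18.56304168701172) ((468.0481262207031, 178.56495666503906), (25.737215042114258, 26.252595901489258), 18.56304168701172)
 rim 173 [ 500.  -193.7] 41.2 113.8
 plate 308 [-6.0000e-02  6.9000e-02  8.0392e+01] 73.95952145321075 89.49346178921496
 dish ((469.307861328125, 169.6033935546875), (90.46697235107422, 82.59819030761719), 62.90882873535156)
side handle 330 71 [466.4 174.3 138.3] 142.9 ((466.90509033203125, 177.30075073242188), (26.03583526611328, 32.39634323120117), 15.691906929016113) ((466.59649658203125, 176.32623291015625), (30.188146591186523, 31.647031784057617), 20.6195011138916)
 rim 350 [ 498. -196.] 41.3 113.0
 plate 116 [-9.2000e-02  4.9000e-02  8.2213e+01] 78.39545565509525 88.22031118084158
 dish ((468.070556640625, 172.0419158935547), (97.55055236816406, 95.70191192626953), 56.245723724365234)
rim px [ 498.83038459 -193.93014212  115.        ]
proj top [[385.7 208.8]]
proj side [[334.4884143  234.25368268]]
```

```bash
python3 -m jog '[[[0,0,0,0,0,0.0254,1],[0,0,0,0,0,0.0254,1],[0,0,0,0,0,0.0254,1],[0,0,0,0,0,0.0254,1],[0,0,0,0,0,0.0254,1]]]'; python3 -m jog '[[[-0.82,0.163,0,0,0,0,1],[-0.82,0.163,0,0,0,0,1],[-0.82,0.163,0,0,0,0,1],[-0.82,0.163,0,0,0,0,1],[-0.82,0.163,0,0,0,0,1],[-0.82,0.163,0,0,0,0,1],[-0.82,0.163,0,0,0,0,1],[-0.82,0.163,0,0,0,0,1],[-0.82,0.163,0,0,0,0,1],[-0.82,0.163,0,0,0,0,1],[0,0,0,0,0,0,1]]]'
python3 - <<'E'
from h import *
for c in [(263.0,223.9,2),(238+149/6-.4,200+141/6-.4,18)]: print(world('top',None,*c))
s=telemetry.sense();p=s['tool_pos'];yaw=np.radians(s['tcp_rot'][2]);print(s['tool_pos'],s['tcp_rot'],s['ft_force'])
d=np.array([467.5,177.8])-p[:2]
print('tool dx,dy',(d@[np.cos(yaw),np.sin(yaw)])/50,(d@[np.sin(yaw),-np.cos(yaw)])/50)
E
```

```text
time: 0.72
tool_pos: [260.1, 540.3, 230.7]
tcp_rot: [-180.0, 0.0, 108.3]
ft_force: [-0.7, 0.1, 0.1]
finger_gap: 85.4
time: 2.1
tool_pos: [468.9, 175.6, 230.8]
tcp_rot: [-180.0, 0.0, 108.4]
ft_force: [-0.4, 0.1, -0.3]
finger_gap: 85.7
[469.88741612 178.12295261   2.        ]
[471.11807404 177.56952506  18.        ]
[468.88864311 175.59469341 230.82204154] [-1.79954470e+02  3.28206687e-02  1.08354757e+02] [-0.43510176  0.12429018 -0.30430189]
tool dx,dy 0.05060789595675122 -0.01247091043621458
```

```bash
python3 -m jog '[[[0.05,-0.012,0.4,0,0,0,1],[0,0,0.5,0,0,0,1],[0,0,0.5,0,0,0,1],[0,0,0.5,0,0,0,1],[0,0,0.5,0,0,0,1],[0,0,0.36,0,0,0,1],[0,0,0,0,0,0,1]]]'
python3 - <<'E'
from h import *
a,_=snap('side','s1'); b,_=snap('top','t1')
f=lambda i,u,v,w,h:cv2.resize(i[v:v+h,u:u+w,::-1],(390,390),interpolation=cv2.INTER_CUBIC)
cv2.imwrite('pics/c2.png',np.hstack([f(a,230,110,110,110),f(b,210,170,110,110)]))
E
```

```text
time: 2.98
tool_pos: [464.6, 180.3, 91.0]
tcp_rot: [-179.8, -0.0, 108.6]
ft_force: [-0.5, 0.1, 0.0]
finger_gap: 85.5
```

View pics/c2.png

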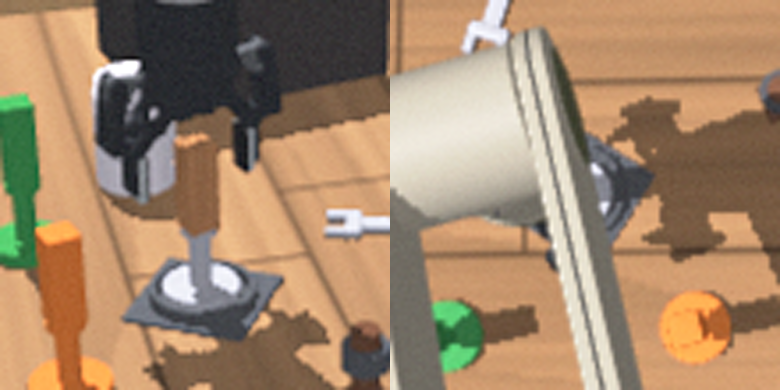

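The tamper's handle stands between the open fingers, about centred. I'll check the pose and close.

```bash
python3 -c "
from h import *;s=telemetry.sense();print(s['tool_pos'],s['tcp_rot'])"; python3 -m jog '[[[0,0.04,0,0,0,0,0.6],[0,0,0,0,0,0,0.4],[0,0,0,0,0,0,0.3],[0,0,0,0,0,0,0.2],[0,0,0,0,0,0,0],[0,0,0,0,0,0,0],[0,0,0,0,0,0,0],[0,0,0,0,0,0,0]]]' 70
```

```text
[466.70892998 180.50982813  93.54809041] [ 1.79991457e+02 -2.46979468e-03  1.08600754e+02]
time: 4.08
tool_pos: [468.5, 180.6, 93.7]
tcp_rot: [-180.0, 0.0, 108.6]
ft_force: [-3.9, -1.1, 6.6]
finger_gap: 25.3
```

```bash
python3 -m jog '[[[0,0,-0.1,0,0,0,0],[0,0,-0.3,0,0,0,0],[0,0,-0.6,0,0,0,0],[0,0,-0.8,0,0,0,0],[0,0,-0.8,0,0,0,0],[0,0,-0.6,0,0,0,0],[0,0,-0.2,0,0,0,0],[0,0,0,0,0,0,0],[0,0,0,0,0,0,0]]]'
python3 - <<'E'
from h import *
s=telemetry.sense();p=s['tool_pos'];yaw=np.radians(s['tcp_rot'][2]);print(p,s['tcp_rot'],s['ft_force'],s['wrist_torque'])
d=np.array([499.3,-194.5])-p[:2]
print('tool dx,dy',(d@[np.cos(yaw),np.sin(yaw)])/50,(d@[np.sin(yaw),-np.cos(yaw)])/50)
E
```

```text
time: 5.2
tool_pos: [467.8, 180.5, 261.5]
tcp_rot: [-179.8, -0.0, 108.6]
ft_force: [-0.1, 0.5, -4.9]
finger_gap: 25.1
[467.82067443 180.49029116 261.45691898] [-1.79837831e+02 -1.03343875e-02  1.08567751e+02] [-0.13227768  0.5288655  -4.91571131] [ 0.01319881 -0.00692802 -0.03846228]
tool dx,dy -7.309900917885818 -1.7913165917353353
```

```bash
python3 -m jog '[[[-0.5,-0.12,0,0,0,0,0],[-0.75,-0.185,0,0,0,0,0],[-0.75,-0.185,0,0,0,0,0],[-0.75,-0.185,0,0,0,0,0],[-0.75,-0.185,0,0,0,0,0],[-0.75,-0.185,0,0,0,0,0],[-0.75,-0.185,0,0,0,0,0],[-0.75,-0.185,0,0,0,0,0],[-0.75,-0.185,0,0,0,0,0],[-0.5,-0.12,0,0,0,0,0],[-0.3,-0.075,0,0,0,0,0],[0,0,0,0,0,0,0]]]'
python3 - <<'E'
from h import *
s=telemetry.sense();print(s['tool_pos'],s['tcp_rot'],s['ft_force'])
a,d=snap('side','s2'); b,_=snap('top','t2')
f=lambda i,u,v,w,h:cv2.resize(i[v:v+h,u:u+w,::-1],(w*4,h*4),interpolation=cv2.INTER_CUBIC)
cv2.imwrite('pics/c3.png',np.hstack([f(a,280,120,110,150),f(b,330,150,90,150)]))
E
```

```text
time: 6.7
tool_pos: [499.3, -194.2, 262.1]
tcp_rot: [-179.9, -0.1, 108.5]
ft_force: [0.3, 0.4, -4.0]
finger_gap: 25.1
[ 499.30606681 -194.21088553  262.14411816] [-1.79922097e+02 -8.75657401e-02  1.08494683e+02] [ 0.31228356  0.42969785 -3.98872596]
```

View pics/c3.png

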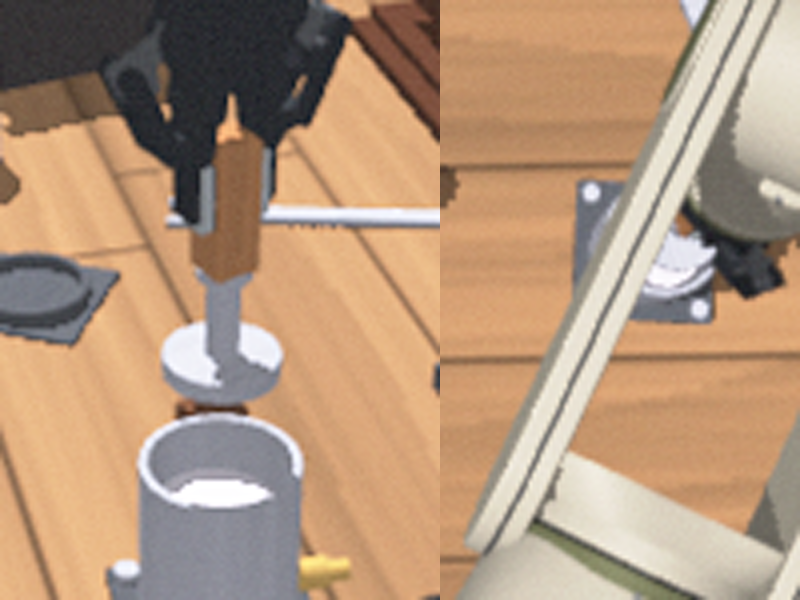

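Run:
```python
from h import *
p=[499.3,-194.2]
q=proj('side',[[*p,173],[*p,185],[*p,235],[*p,309],[*p,115]]);print('crop px expected foot under,foot top,handle bottom,top,rim:',((q-[280,120]+.5)*4-.5).round(0).tolist())
d=np.load('pics/s2.npy');C=cv2.imread('pics/s2.png')[:,:,::-1].astype(int)
P=[];H=[]
for v in range(150,225):
  for u in range(315,355):
    if d[v,u]>0:
      w=world('side',d,u,v)
      if np.hypot(w[0]-p[0],w[1]-p[1])<45 and 160<w[2]<320:
        if w[2]<200: P.append(w)
        elif C[v,u,0]-C[v,u,2]>30: H.append([*w,u,v])
P=np.array(P);H=np.array(H)
T=P[P[:,2]>P[:,2].max()-6] if 0 else P
np.set_printoptions(suppress=True,precision=2)
# plane fit of foot's top by RANSAC-like trimming
m=np.hypot(P[:,0]-p[0],P[:,1]-p[1])<27
Q=P[m&(P[:,2]>178)&(P[:,2]<192)]
a=np.linalg.lstsq(np.c_[Q[:,:2]-p,np.ones(len(Q))],Q[:,2],rcond=None)[0];print('foot top plane',len(Q),a)
r=cv2.minEnclosingCircle(P[P[:,2]<192][:,:2].astype(np.float32));print(r)
# handle: side edges midpoints by row
for v in range(155,188,4):
  h=H[H[:,4]==v]
  if len(h): print(v,h[:,3].min(),h[:,3].max(),h[:,:3].mean(0))
```

```text
crop px expected foot under,foot top,handle bottom,top,rim: [[222.0, 368.0], [222.0, 348.0], [224.0, 265.0], [226.0, 133.0], [220.0, 459.0]]
foot top plane 235 [ -0.01  -0.01 185.  ]
((498.3212890625, -198.00753784179688), 32.638328552246094)
155 334.0 345.0 [ 503.83 -202.51  307.84]
159 333.0 345.0 [ 501.38 -207.78  302.16]
163 323.0 344.0 [ 499.23 -206.47  293.09]
167 323.0 344.0 [ 499.26 -206.86  284.5 ]
171 334.0 344.0 [ 501.75 -208.11  275.95]
175 334.0 344.0 [ 501.96 -207.97  266.9 ]
179 327.0 344.0 [ 495.9  -204.63  256.93]
183 327.0 343.0 [ 494.93 -204.85  248.08]
187 328.0 343.0 [ 497.48 -206.16  239.23]
```

Foot top is level (<1°) and its underside is at z≈173. The foot centre sits about 3 mm toward −y of the TCP, so I'll shift that and descend into the mouth.

```bash
python3 -m jog '[[[0.06,0.01,0.2,0,0,0,0],[0,0,0.4,0,0,0,0],[0,0,0.4,0,0,0,0],[0,0,0.3,0,0,0,0],[0,0,0.2,0,0,0,0],[0,0,0,0,0,0,0]]]'
python3 -m jog '[[[0,0,0.1,0,0,0,0],[0,0,0.1,0,0,0,0],[0,0,0.1,0,0,0,0],[0,0,0,0,0,0,0]]]'
python3 -m jog '[[[0,0,0.1,0,0,0,0],[0,0,0.1,0,0,0,0],[0,0,0,0,0,0,0]]]'
```

```text
time: 7.55
tool_pos: [498.8, -190.7, 187.2]
tcp_rot: [-179.9, -0.1, 108.6]
ft_force: [-1.0, -0.8, -3.6]
finger_gap: 25.2
time: 8.05
tool_pos: [499.3, -190.9, 173.2]
tcp_rot: [180.0, 0.0, 108.6]
ft_force: [0.5, -0.1, -3.6]
finger_gap: 25.4
time: 8.43
tool_pos: [499.5, -191.0, 163.5]
tcp_rot: [180.0, 0.0, 108.6]
ft_force: [-0.2, 0.3, 0.6]
finger_gap: 25.2
```

```bash
python3 -m jog '[[[0,0,0.06,0,0,0,0],[0,0,0.06,0,0,0,0],[0,0,0.06,0,0,0,0],[0,0,0.06,0,0,0,0],[0,0,0.06,0,0,0,0],[0,0,0.06,0,0,0,0]]]'
python3 -m jog '[[[0,0,0.03,0,0,0,0],[0,0,0.03,0,0,0,0],[0,0,0,0,0,0,0]]]'
python3 -m jog '[[[0,0,0.02,0,0,0,0],[0,0,0.02,0,0,0,0],[0,0,0,0,0,0,0]]]'
```

```text
time: 9.18
tool_pos: [499.7, -191.1, 146.3]
tcp_rot: [180.0, 0.1, 108.6]
ft_force: [-3.5, 1.3, 7.3]
finger_gap: 25.5
time: 9.55
tool_pos: [499.6, -191.1, 143.1]
tcp_rot: [180.0, 0.0, 108.6]
ft_force: [-2.5, 1.1, 6.3]
finger_gap: 25.2
time: 9.93
tool_pos: [499.6, -191.1, 141.2]
tcp_rot: [180.0, 0.0, 108.6]
ft_force: [-2.1, 1.0, 6.3]
finger_gap: 25.4
```

```bash
for i in 1; do python3 -m jog '[[[0,0,0.02,0,0,0,0],[0,0,0.02,0,0,0,0],[0,0,0,0,0,0,0]]]'; done
python3 -m jog '[[[0,0,0.02,0,0,0,0],[0,0,0,0,0,0,0]]]'
python3 -m jog '[[[0,0,0.02,0,0,0,0],[0,0,0,0,0,0,0]]]'
```

```text
time: 10.3
tool_pos: [499.9, -191.2, 140.6]
tcp_rot: [179.9, 0.1, 108.6]
ft_force: [-7.1, 3.2, 16.8]
finger_gap: 25.3
time: 10.55
tool_pos: [500.1, -191.4, 140.5]
tcp_rot: [179.9, 0.1, 108.6]
ft_force: [-7.5, 4.0, 22.5]
finger_gap: 25.8
time: 10.8
tool_pos: [500.4, -191.8, 140.4]
tcp_rot: [179.9, 0.2, 108.6]
ft_force: [-10.2, 3.5, 26.9]
finger_gap: 25.2
```

Bottomed out (force rises steeply at TCP z≈140.5). I'll ease to about 20 N and hold there.

```bash
python3 -m jog '[[[0,0,-0.02,0,0,0,0],[0,0,-0.01,0,0,0,0],[0,0,0,0,0,0,0]]]'
python3 -m jog '[[[0,0,0,0,0,0,0],[0,0,0,0,0,0,0],[0,0,0,0,0,0,0],[0,0,0,0,0,0,0]]]'
python3 -c "
from h import *;s=telemetry.sense();print(s['tool_pos'],s['ft_force'],s['wrist_torque'])"
python3 -m jog '[[[0,0,0,0,0,0,0],[0,0,0,0,0,0,0],[0,0,0,0,0,0,0],[0,0,0,0,0,0,0]]]'
```

```text
time: 11.18
tool_pos: [500.2, -191.6, 140.5]
tcp_rot: [179.9, 0.1, 108.6]
ft_force: [-5.9, 1.6, 17.1]
finger_gap: 25.2
time: 11.68
tool_pos: [500.1, -191.6, 140.5]
tcp_rot: [179.9, 0.1, 108.6]
ft_force: [-6.2, 1.7, 17.1]
finger_gap: 25.2
[ 500.13544674 -191.61158361  140.48747553] [-6.15360614  1.69963295 17.08786965] [ 0.3779983   1.58256816 -0.08352854]
time: 12.18
tool_pos: [500.2, -191.6, 140.5]
tcp_rot: [179.9, 0.1, 108.6]
ft_force: [-6.2, 1.9, 16.3]
finger_gap: 25.1
```

```bash
python3 -m jog '[[[0,0,-0.04,0,0,0,0],[0,0,-0.04,0,0,0,0],[0,0,-0.1,0,0,0,0],[0,0,-0.3,0,0,0,0],[0,0,-0.5,0,0,0,0],[0,0,-0.5,0,0,0,0],[0,0,-0.5,0,0,0,0],[0,0,-0.4,0,0,0,0],[0,0,-0.2,0,0,0,0],[0,0,0,0,0,0,0],[0,0,0,0,0,0,0]]]'
python3 - <<'E'
from h import *
s=telemetry.sense();p=s['tool_pos'];yaw=np.radians(s['tcp_rot'][2]);print(p,s['tcp_rot'],s['ft_force'])
d=np.array([469,181.0])-p[:2]
print('tool dx,dy',(d@[np.cos(yaw),np.sin(yaw)])/50,(d@[np.sin(yaw),-np.cos(yaw)])/50)
a,d=snap('side','s3')
P=np.array([world('side',d,u,v) for v in range(120,235) for u in range(310,360) if d[v,u]>0])
P=P[(np.hypot(P[:,0]-499,P[:,1]+194)<27)]
for lo,hi,nm in((172,200,'foot'),(30,108,'plate')):
    Q=P[(P[:,2]>lo)&(P[:,2]<hi)]
    if len(Q)>5: print(nm,len(Q),np.linalg.lstsq(np.c_[Q[:,0]-499,Q[:,1]+194,np.ones(len(Q))],Q[:,2],rcond=None)[0].round(3),Q.mean(0).round(1))
f=lambda i,u,v,w,h:cv2.resize(i[v:v+h,u:u+w,::-1],(w*4,h*4),interpolation=cv2.INTER_CUBIC)
cv2.imwrite('pics/c4.png',f(a,250,120,150,150))
E
```

```text
time: 13.55
tool_pos: [498.8, -190.7, 265.6]
tcp_rot: [-179.9, -0.1, 108.6]
ft_force: [0.3, -0.5, -4.0]
finger_gap: 25.1
[ 498.81425266 -190.65686504  265.57179517] [-1.79922297e+02 -7.69198869e-02  1.08565244e+02] [ 0.28367426 -0.46228287 -4.03451383]
tool dx,dy 7.236177414428149 1.8013390643557061Traceback (most recent call last):
  File "<stdin>", line 6, in <module>
  File "h.py", line 7, in world
    c=camera_params(n);K=np.array(c['K']);D=np.array(c['D']);T=np.array(c['extrinsics'])
ValueError: time passes only in moves, steps and waits
```

The camera parameters seem to be rate-limited; I'll cache them and use the saved picture.

```bash
sed -i 's/^def snap/import functools; camera_params=functools.lru_cache(None)(camera_params)\ndef snap/' h.py
cat > m.py <<'E'
from h import *
d=np.load('pics/s3.npy'); a=cv2.imread('pics/s3.png')
P=np.array([world('side',d,u,v) for v in range(120,235) for u in range(310,360) if d[v,u]>0])
P=P[(np.hypot(P[:,0]-499,P[:,1]+194)<27)]
for lo,hi,nm in((172,200,'foot'),(30,108,'plate')):
    Q=P[(P[:,2]>lo)&(P[:,2]<hi)]
    if len(Q)>5: print(nm,len(Q),np.linalg.lstsq(np.c_[Q[:,0]-499,Q[:,1]+194,np.ones(len(Q))],Q[:,2],rcond=None)[0].round(3),Q.mean(0).round(1),Q[:,2].min())
cv2.imwrite('pics/c4.png',cv2.resize(a[120:270,250:400],None,fx=4,fy=4,interpolation=cv2.INTER_CUBIC))
E
python3 m.py
```

```text
foot 281 [-3.60000e-02  6.60000e-02  1.88755e+02] [ 498.6 -199.3  188.4] 175.34944231506563
```

View pics/c4.png

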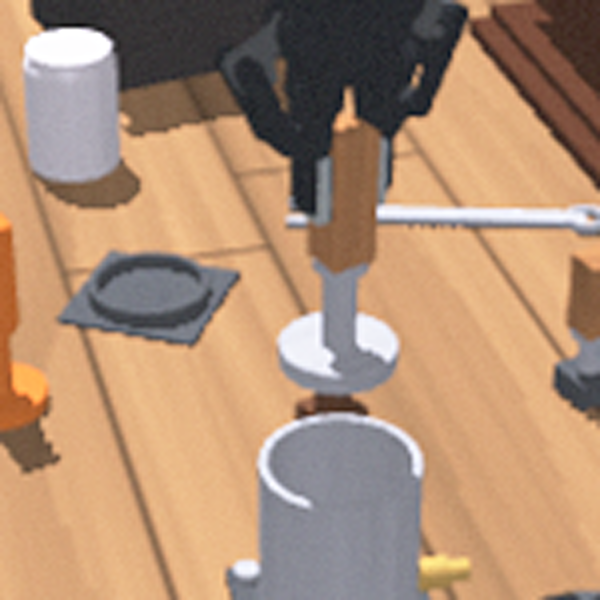

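The plate is out of sight deep in the cup, the tamper hangs upright, and the empty dish is at about crop (151,285). Moving back over it.

```bash
python3 -m jog '[[[0.45,0.11,0,0,0,0,0],[0.75,0.187,0,0,0,0,0],[0.75,0.187,0,0,0,0,0],[0.75,0.187,0,0,0,0,0],[0.75,0.187,0,0,0,0,0],[0.75,0.187,0,0,0,0,0],[0.75,0.187,0,0,0,0,0],[0.75,0.187,0,0,0,0,0],[0.75,0.187,0,0,0,0,0],[0.5,0.125,0,0,0,0,0],[0.286,0.07,0,0,0,0,0],[0,0,0,0,0,0,0]]]'
python3 -m jog '[[[0,0,0.3,0,0,0,0],[0,0,0.6,0,0,0,0],[0,0,0.6,0,0,0,0],[0,0,0.5,0,0,0,0],[0,0,0.4,0,0,0,0],[0,0,0.2,0,0,0,0],[0,0,0,0,0,0,0],[0,0,0,0,0,0,0]]]'
python3 - <<'E'
from h import *
print(world('side',None,250+151/4-.4,120+285/4-.4,16))
a,d=snap('side','s4');b,e=snap('top','t4')
pl=np.array([world('top',e,u,v) for v in range(190,230) for u in range(365,408) if e[v,u]>0])
for r in (25,20):
  F=pl[(np.hypot(pl[:,0]-499.5,pl[:,1]+194.5)<r)&(pl[:,2]<100)]
  c=np.linalg.lstsq(np.c_[F[:,0]-499.5,F[:,1]+194.5,np.ones(len(F))],F[:,2],rcond=None)[0];print('plate',len(F),c.round(3))
f=lambda i,u,v,w,h,s:cv2.resize(i[v:v+h,u:u+w,::-1],(w*s,h*s),interpolation=cv2.INTER_CUBIC)
cv2.imwrite('pics/c5.png',np.hstack([f(a,240,110,100,110,5),f(b,355,180,50,110,5)]))
E
```

```text
time: 15.1
tool_pos: [469.1, 181.1, 266.2]
tcp_rot: [-179.9, 0.0, 108.6]
ft_force: [-0.2, -0.3, -3.6]
finger_gap: 25.2
time: 16.1
tool_pos: [470.1, 180.7, 137.7]
tcp_rot: [179.9, 0.0, 108.5]
ft_force: [0.1, 0.0, -3.0]
finger_gap: 25.1
[468.72751613 168.53530541  16.        ]
plate 209 [-1.7000e-02  9.0000e-03  5.0508e+01]
plate 135 [-6.1000e-02 -8.0000e-03  5.0472e+01]
```

View pics/c5.png

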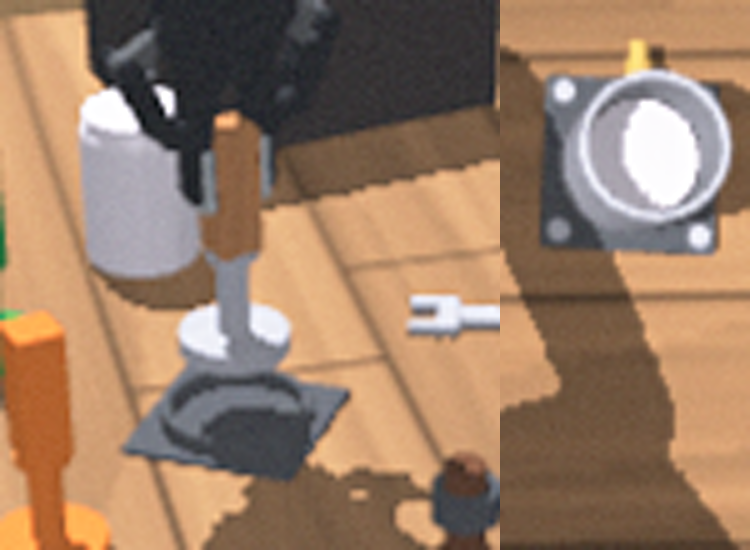

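The foot hangs just over the dish; top view shows the plate down, face z≈50.5 and roughly level. My dish readings disagree by 9 mm in y, so I'll check against the saved depth images.

Run:
```python
from h import *
def pts(f,n,u0,u1,v0,v1):
    d=np.load(f'pics/{f}.npy'); return np.array([world(n,d,u,v) for v in range(v0,v1) for u in range(u0,u1) if d[v,u]>0])
for f,n,b in(('s3','side',(262,312,180,208)),('t2','top',(240,290,200,246)),('t0' if 0 else 'top0','top',(240,290,200,246))):
    P=pts(f,n,*b); P=P[np.hypot(P[:,0]-470,P[:,1]-175)<80]
    R=P[(P[:,2]>10)&(P[:,2]<17)]
    A=np.c_[2*R[:,:2],np.ones(len(R))];x=np.linalg.lstsq(A,(R[:,:2]**2).sum(1),rcond=None)[0]
    print(f,'rim',len(R),x[:2].round(1),np.sqrt(x[2]+x[0]**2+x[1]**2).round(1),R[:,2].max().round(1),cv2.minEnclosingCircle(R[:,:2].astype(np.float32)))
for f,t,b in(('s2',(499.3,-194.2,262.1),(310,365,190,225)),('s3',(498.8,-190.7,265.6),(310,365,190,225)),('s4',(469.3,180.9,137.7),(265,305,165,190))):
    P=pts(f,'side',*b)-t; P=P[(np.hypot(P[:,0],P[:,1])<40)&(P[:,2]<-68)&(P[:,2]>-95)]
    T=P[(P[:,2]>-82)]; T=T[abs(T[:,2]-np.median(T[:,2]))<4]
    a=np.linalg.lstsq(np.c_[T[:,:2],np.ones(len(T))],T[:,2],rcond=None)[0]
    print(f,'foot',len(P),cv2.minEnclosingCircle(P[:,:2].astype(np.float32)),'plane',len(T),a.round(3), (T[:,:2].min(0)+T[:,:2].max(0))/2)
```

```text
s3 rim 146 [468.  176.6] 39.7 16.9 ((467.4399719238281, 176.68630981445312), 44.7974967956543)
t2 rim 124 [469.8 178.4] 39.8 17.0 ((467.0986328125, 177.57322692871094), 45.47985076904297)
top0 rim 255 [471.5 180.6] 33.4 17.0 ((474.1279296875, 174.0569610595703), 48.3201904296875)
s2 foot 464 ((-0.9787029027938843, -3.80753755569458), 32.63832473754883) plane 352 [-0.000e+00  1.000e-02 -7.755e+01] [-1.63189855 -4.06906635]
s3 foot 467 ((-0.7953949570655823, -2.098695755004883), 33.057071685791016) plane 360 [-2.0000e-03  1.2000e-02 -7.7705e+01] [-1.18143069 -2.78928313]
s4 foot 249 ((-0.37243375182151794, -4.843201637268066), 33.41516876220703) plane 180 [-7.000e-03  9.000e-03 -7.746e+01] [-1.18445222 -3.80238547]
```

Dish centre ≈ (469,177.5) from depth; the foot is at TCP+(−1,−3.5), level and unslipped, so it's centred now. Lowering.

```bash
python3 -m jog '[[[0,0,0.2,0,0,0,0],[0,0,0.2,0,0,0,0],[0,0,0.2,0,0,0,0],[0,0,0.12,0,0,0,0],[0,0,0.06,0,0,0,0],[0,0,0,0,0,0,0],[0,0,0,0,0,0,0]]]'
python3 -m jog '[[[0,0,0.02,0,0,0,0],[0,0,0.02,0,0,0,0],[0,0,0,0,0,0,0]]]'
```

```text
time: 17.08
tool_pos: [469.8, 180.9, 98.2]
tcp_rot: [180.0, 0.0, 108.6]
ft_force: [-0.0, 0.7, -3.2]
finger_gap: 25.4
time: 17.45
tool_pos: [469.4, 180.7, 95.7]
tcp_rot: [-180.0, -0.0, 108.6]
ft_force: [0.4, 0.6, -3.5]
finger_gap: 25.4
```

```bash
python3 -m jog '[[[0,0,0.015,0,0,0,0],[0,0,0.015,0,0,0,0],[0,0,0,0,0,0,0]]]'
python3 -m jog '[[[0,0,0.015,0,0,0,0],[0,0,0,0,0,0,0]]]'
```

```text
time: 17.82
tool_pos: [469.4, 180.7, 94.2]
tcp_rot: [-180.0, -0.0, 108.6]
ft_force: [-0.8, 0.5, -2.8]
finger_gap: 25.4
time: 18.08
tool_pos: [469.6, 180.8, 93.8]
tcp_rot: [180.0, 0.0, 108.6]
ft_force: [-0.1, -0.8, 0.1]
finger_gap: 25.4
```

Foot is on the floor of the dish (its weight is taken). Releasing gently.

```bash
python3 -m jog '[[[0,0,0.004,0,0,0,0],[0,0,0,0,0,0,0],[0,0,0,0,0,0,0.35],[0,0,0,0,0,0,0.5],[0,0,0,0,0,0,0.75],[0,0,0,0,0,0,1],[0,0,0,0,0,0,1],[0,0,0,0,0,0,1],[0,0,0,0,0,0,1]]]' 25
python3 -m jog '[[[0,0,-0.2,0,0,0,1],[0,0,-0.5,0,0,0,1],[0,0,-0.8,0,0,0,1],[0,0,-0.8,0,0,0,1],[0,0,-0.6,0,0,0,1],[0,0,-0.3,0,0,0,1],[0.8,0,0,0,0,0,1],[0.8,0,0,0,0,0,1],[0.8,0,0,0,0,0,1],[0.8,0,0,0,0,0,1],[0.8,0,0,0,0,0,1],[0,0,0,0,0,0,1]]]'
python3 - <<'E'
from h import *
a,d=snap('side','s5');b,e=snap('top','t5')
pl=np.array([world('top',e,u,v) for v in range(190,230) for u in range(365,408) if e[v,u]>0])
F=pl[(np.hypot(pl[:,0]-499.5,pl[:,1]+194.5)<29)&(pl[:,2]<75)]
c=np.linalg.lstsq(np.c_[F[:,0]-499.5,F[:,1]+194.5,np.ones(len(F))],F[:,2],rcond=None)[0];print('plate',len(F),c.round(3))
f=lambda i,u,v,w,h,s:cv2.resize(i[v:v+h,u:u+w,::-1],(w*s,h*s),interpolation=cv2.INTER_CUBIC)
cv2.imwrite('pics/c6.png',np.hstack([f(a,220,100,220,200,2),f(b,200,130,170,200,2)]))
E
```

```text
time: 19.2
tool_pos: [469.5, 180.8, 93.3]
tcp_rot: [180.0, 0.0, 108.6]
ft_force: [-0.8, -0.0, -0.1]
finger_gap: 85.7
time: 20.7
tool_pos: [404.2, 372.2, 252.4]
tcp_rot: [-179.9, -0.0, 108.8]
ft_force: [-0.4, -0.6, 0.9]
finger_gap: 85.3
plate 283 [-1.9000e-02  7.0000e-03  5.0405e+01]
```

View pics/c6.png

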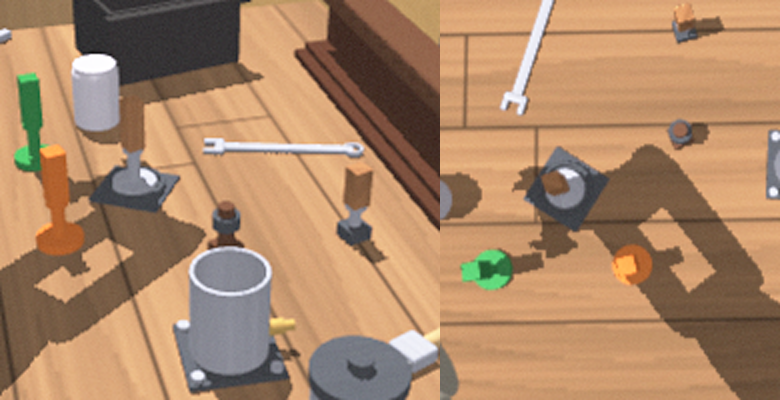

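The tamper stands upright in its dish (side crop (130,150), top crop (560,185)), everything else is where it was, and the plate is unchanged at z≈50.4 and level. Handing in.

```bash
python3 -c "
from h import *;print(job.hand_in())"
```

```text
the job is handed in; nothing more can be done
None
```

The follower plate is pressed down onto its stop, the tamper is back upright in its dish and released, and the job is handed in at about 21 s of the 70 s allowed.

**Pressing:** The force rose steeply at the stop, with the plate face about 64 mm below the rim. The highest reading between steps was about 31 N downward on the plate (about 33 N in all). I then eased to about 21 N and held it for over a second. A sideways force of 6–10 N showed up under load. The foot still measured level before and after pressing.

**Last checks:**
- The plate face stayed at z ≈ 50.4 mm, the same as just after pressing. Its fitted tilt is about 0.02 rad. One fit over a smaller patch gave 0.06 rad, but it used fewer points and the wider fits agree on about 0.02.
- The tamper stands upright in its dish. The bystanders in the last picture look unmoved; I did not look again at the wire brush or the collar.

**Disagreement:** One reading by eye of the dish centre was 9 mm off. The depth images put the dish where the tamper had first been grasped, so I used that.

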